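# Clip a board carrier into the inspection fixture

### The job

Lift the fixture's spring clip until it stays up, slide the flat board carrier along the deck under the two side lips until it is fully home against the stop, then lower the clip fully down onto it, so that its sprung foot holds it, and let go. Work gently, never ramming or forcing the carrier against the fixture, and leave the brown dropper bottle standing where it is.

Things in the scene. Friction and masses are not known exactly. Their poses are not given: they have to be found in the camera images.
- fixture: Grey hold-down fixture fixed to the bench: base 190 (x) x 100 (y) x 14 mm, its top is the deck. Origin at the centre of the underside; x is the sliding direction, from the open mouth (-x end) to the brass stop; z up. The deck is bare from x -95 to -48 mm. Once the leading edge has passed the flares, over 20 N between the carrier and the fixture counts as forcing it.
- flare_mouth (a point): Point on the deck's middle line at fixture x -48, y 0, z +14 mm, where the flared aluminium lead-ins begin. They stand 8.5 mm above the deck and narrow from about 82 mm here to 62.4 mm at fixture x -20 mm. Same axes as the fixture.
- channel_mouth (a point): Point on the deck's middle line at fixture x -15, y 0, z +14 mm, where the lips begin. Side rails (fixture x -20 to +45 mm) leave a channel 62.4 mm wide; from x -15 to +40 mm their lips overhang it by 6 mm a side, underside 8.5 mm and top 13.5 mm above the deck. Same axes as the fixture.
- carrier: Loose aluminium plate with two green boards and an orange strip, 100 (x) x 60 (y) x 6 mm, about 0.22 kg, lying flat. Origin at the centre of its underside; x points to the leading edge (54 mm wide over the last 6 mm), which enters the fixture first, with its x along the fixture's x. A blue square post, 16 x 16 mm, stands on it at x -38 mm, from 6 to 44 mm above the underside.
- carrier_post (a point): Point on the axis of the carrier's blue grip post, 36 mm above the carrier's underside and 8 mm below the post's top; same axes as the carrier.
- clip_knob (a point): Centre of the clip's red cross knob, a cylinder of 14 mm diameter, 18 mm long, axis along the fixture's y. It can be pinched on its flat ends from above and turns between the fingers as the clip swings. Clip down: it is 85 mm towards the mouth from the hinge axis and 21 mm above it; clip fully up: 2 mm towards the mouth and 88 mm above. The clip's arm is 12 mm wide.
- clip_hinge (a point): Point on the clip's hinge axis, which runs along the fixture's y, at fixture x +78, y 0, z +34 mm.
- clip (a joint): Angle of the spring clip, rad: 0 fully down (its stop, also with the carrier in), 1.3 fully up. The hinge is stiff: 0.28 N m of friction either way, so the clip stays where it is left and takes about 3 N at the knob to move.
- foot (a joint): Travel of the clip's sprung black foot into the arm, m: 0 free (standing 2.5 mm above the deck when the clip is down), about 0.0035 with the clip fully down on the carrier, 0.007 its end. Spring 1 to 4 N, 2.5 N with the clip down on the carrier. The foot is a cross bar 14 mm wide on the arm, 60 mm from the hinge, at fixture x +18 mm when down.
- plunger (a joint): Red pin, 5 mm diameter, in the black rubber face (12 N per mm) of the brass stop at the channel's end. Value in m: 0 = 5 mm out of the face, 0.005 = flush, when the carrier is home. Its spring (0.2 to 0.45 N) cannot push the carrier back. The last user clamped the stop with its face anywhere from fixture x +26 to +54 mm; this is not measured: find it by feel or by eye.
- flux_bottle: Brown dropper bottle standing to the left of the fixture, 33 mm in diameter, 92 mm high; origin at the centre of its underside. A bystander.

How it is judged (in metres and radians):
On the way, in this order (a step that is already met when the one before it is completed fails the run):
1. the clip has been lifted and stands up (value of joint clip above 1 rad), for 0.2 s.
2. with the clip up, the carrier lies home against the stop (value of joint clip above 0.8 rad and value of joint plunger above 0.0035 m and x of carrier in the frame of fixture above -0.03 m), for 0.2 s.
At the end, for the whole second after the job is handed in: The carrier lies flat on the deck (within 0.06 rad) under the lips, leading edge first, at rest and home against the stop (within 1.5 mm: pin pushed in more than 3.5 mm), and the clip is fully down on it (below 0.05 rad) with its foot pushed in more than 1 mm by it (value of joint plunger above 0.0035 m and value of joint clip below 0.05 rad and value of joint foot above 0.001 m and x of carrier in the frame of fixture between -0.03 and 0.011 m and z of carrier in the frame of fixture between 0.011 and 0.018 m and angle between the x axis of carrier and the x axis of fixture, either way round below 0.06 rad and angle between carrier's own z axis and vertical below 0.06 rad and linear speed of carrier below 0.01 m/s); the robot touches nothing.
It fails at once if the carrier rammed or forced in the channel: more than 20 N between carrier and fixture with its leading edge between the rails (contact force between carrier and fixture above 20 N and x of carrier in the frame of fixture between -0.07 and 0.03 m).
It fails at once if the dropper bottle moved by more than 20 mm or tipped (distance of flux_bottle from where it was at the start of the episode above 0.02 m or angle between flux_bottle's own z axis and vertical above 0.3 rad).
It also fails if it takes over 72 s, if anything falls off the work surface, if the arm or the gripper's body presses on something with over 40 N, if the wrist force passes 120 N, or if a joint passes its speed limit or range.

### The arm

A 6-joint arm with a two-finger parallel gripper is mounted at the origin on a cart in front of the work surface, level with it; the furniture and walls round the work are solid. World frame = base frame: x ahead of the robot, y to its left, z up, the work surface at z = 0. Lengths are in mm, angles in rad, forces in N, time in s.
With the tool pointing down it reaches from about 350 to 875 mm from the base axis. Payload 4.2 kg.
Tool frame: the origin (TCP) lies midway between the tips of the shut fingers; the grasp point (between the pads) lies 19 mm behind it (arm.grip_depth is the distance from the TCP to the grasp point, in mm); z points along the fingers, x is the direction in which the jaws open and shut, and the axes are right-handed (so a half turn about z gives the same grasp; the last joint's range is limited). The gripper opens to 85 mm and grips with 20 to 120 N. Pads are 22 mm wide; open, the fingers measure 114 mm over their backs; the gripper's body (76 mm by 85 mm) begins 54 mm behind the grasp point. The pads swing forward as they close: fully open they stand 13 mm farther back than shut.
Start: joints at [-0.954, 0.385, 0.008, 0, -1.194, -0.259], TCP at [218.898, -585.391, 231.312] pointing down, gripper open.
Joint ranges: [-3.14, 3.14], [-1.21, 2.06], [-1.07, 1.41], [-3.16, 2.05], [-2.99, -0.16], [-3.1, 3.1]. Speed limits (rad/s): [2.79, 2.79, 3.14, 3.14, 3.14, 3.14].

### API

Orientations are given as a unit quaternion [x, y, z, w].
In Python, from bench import arm, eyes, find_in, silhouettes gives the robot as it stands. The module is installed in compiled form; this text tells all that it offers.
- The arm moves only by the tool play_rows, never from a script. Its arguments are lists of equal length, an entry for each row: "offset": the shift along the world's x, y, z in mm, a list of three; "turn": the turn about the world's z in rad. In form: {"offset": [[x, y, z], ...], "turn": [turn, ...]}. A call has 1 to 12 rows; each row shifts and turns the pose as measured when the row begins; what a row does not reach is not made up. A row lasts 1/10 s, in which the tool goes at most 50 mm and 8.59 degrees, less where a joint would pass 70% of its speed; a pose out of reach is approached as far as the arm can. A call is refused whole if a number of a shift passes 50 or a number of a turn 0.15, either way. A call with a gripper value outside its range is refused whole. "grip" is the gripper's target within -1 to 1 (fully open at 1, half-way at 0, shut at -1), set as the call begins (left out, the last holds). The fingers move at their own pace and stop on an object; the grip force is fixed at half the most. Time passes only in rows, so rows that do not move let the fingers close. It gives the time, the measured TCP pose, the force and the opening at its end, in the units of the state.
- arm.read_state(): the state, without advancing time (a new reading comes with each control period).
- eyes.get_image(name): name is "side" or "top" or "wrist"; returns (picture, depth): 420x560x3 uint8, red, green, blue; 420x560 float32, mm along the optical axis (not along the pixel's ray), 0 where there is no reading.
- eyes.camera_params(name): a dict with "camera_matrix" (3x3 intrinsics, pixels), "camera_from_world" (4x4, takes a point from world to camera coordinates). Camera axes: x right, y down, z forward; pixel columns grow to the right and rows downward; lengths in mm; the calibration is good to about 2 mm. The wrist camera is an equidistant fisheye: a pixel r from the principal point sees the ray r / f radians off the axis. A picture is of the moment at which its call begins: read the wrist's pose just before it. camera_params takes no time and is no camera call; for the wrist camera it gives the pose at the moment of the call.
- arm.job_done(): hands the job in, once; it reports no verdict.
Trained networks look in the newest picture that a camera, given by its name, has taken for a name from the list of things; names that differ only in an ending like _2 or _b are one class to them, and where a whole thing is asked for, a point or a joint stands for the part that bears it (a point fixed in the world has none). Each returns a list of dicts, best first, with "score" (0 to 1); they miss things now and then, are a little off and sometimes report something else, mostly with a low value. They report only what shows in the picture. A call takes as long as a camera call.
- find_in(camera, query): "bbox" ([centre column, centre row, width, height] in pixels, round what is visible of it).
- silhouettes(camera, query): "mask" (420x560 bool, what is visible of it) and "bbox" ([centre column, centre row, width, height] in pixels, round what is visible of it).
The state is a dict: "clock": time; "joints": joint angles; "joint_vel": joint speeds; "joint_efforts": joint torques, N m; "position": TCP position; "ee_rot": TCP orientation; "contact_force": force on the tool from outside, world axes, zero at the start; "wrist_torque": the same for the moment, N m; "gripper_width": finger opening in mm.
Only numpy, scipy, OpenCV 4.12 (cv2) and the standard library are available. Lean on these libraries where they do the work, as an engineer would, in place of code of your own. Each camera call takes 0.05 s, during which the arm holds its last target. There are 200 camera calls.

## Working session

There is one attempt and no reset: what is moved stays moved. The work goes in short steps, Python scripts to look and compute and a tool call to move; the robot and the scene stay as the last step left them, time stands still between calls to the robot, and variables do not carry over. Pictures are saved under pics/ and viewed, on a budget of 10 in all, crops included, one or two more only if the job needs it, and the job is handed in when it is done.

Besides the shell and the picture viewer there is one more tool, called after "Call:" as name([rows], argument=value, ...), one row to a line, values as JSON. play_rows: Moves the arm, as the interface text tells. Its arguments: {"type":"object","properties":{"offset":{"type":"array","items":{"type":"array","items":{"type":"number"}}},"turn":{"type":"array","items":{"type":"number"}},"grip":{"type":"number"}},"required":["offset","turn"]}

```bash
mkdir -p pics; cat > h.py <<'E'
import numpy as np, cv2
from bench import arm, eyes, find_in, silhouettes
def cloud(cam,d,mask=None):
    p=eyes.camera_params(cam);K=p["camera_matrix"];T=np.linalg.inv(p["camera_from_world"])
    v,u=np.nonzero((d>0) if mask is None else (mask&(d>0)));z=d[v,u]
    c=np.stack([(u-K[0,2])/K[0,0]*z,(v-K[1,2])/K[1,1]*z,z,np.ones_like(z)])
    return (T@c)[:3].T,u,v
E
python3 - <<'E'
from h import *
s=arm.read_state();print(s["clock"],s["position"],s["ee_rot"],s["contact_force"],s["gripper_width"],arm.grip_depth)
ims=[]
for cam in("top","side"):
    im,d=eyes.get_image(cam);np.save(f"pics/{cam}.npy",d);cv2.imwrite(f"pics/{cam}0.png",im[:,:,::-1])
    for q in("fixture","carrier","carrier_post","clip_knob","flux_bottle","plunger","foot"):
        for r in silhouettes(cam,q)[:2]:
            P,u,v=cloud(cam,d,r["mask"])
            if len(P):print(cam,q,round(r["score"],2),np.round(r["bbox"]),len(P),np.round(np.median(P,0)),np.round(np.percentile(P,2,0)),np.round(np.percentile(P,98,0)))
E
```

```text
0.0 [ 218.69956916 -584.85903949  230.23354521] [ 5.70070753e-01  8.21594897e-01  5.82279782e-04 -9.06723619e-04] [0.56105083 0.34172392 0.47140624] 85.6035659636207 18.700000000000003
top fixture 0.91 [249. 216.  50.  86.] 3624 [541. 126.  15.] [455.  76.  10.] [636. 177.  45.]
top carrier 0.53 [248. 200.   8.  43.] 278 [574. 131.  38.] [534. 119.  13.] [625. 140.  63.]
top carrier_post 0.95 [362. 250.  33.  45.] 1119 [ 478. -133.    7.] [ 431. -169.    2.] [526. -99.  44.]
top clip_knob 0.76 [245. 197.   9.  42.] 252 [577. 130.  38.] [534. 119.  21.] [626. 139.  63.]
top flux_bottle 0.49 [177. 248.  22.  20.] 215 [464. 272.  54.] [451. 261.  20.] [481. 292.  92.]
top plunger 0.46 [248. 197.   8.  42.] 233 [581. 130.  38.] [535. 119.  32.] [627. 140.  64.]
side fixture 0.66 [267. 213.  83.  40.] 2346 [548. 114.  14.] [458.  68.   2.] [639. 165.  45.]
side fixture 0.23 [278. 204.  39.  16.] 187 [569. 125.  35.] [534. 114.  15.] [622. 144.  61.]
side carrier 0.91 [227. 295.  61.  36.] 1360 [ 477. -138.    6.] [ 431. -174.    2.] [ 527. -106.   43.]
side carrier_post 0.9 [226. 294.  57.  44.] 1398 [ 477. -137.    6.] [ 430. -174.    2.] [ 527. -105.   43.]
side clip_knob 0.64 [226. 295.  61.  46.] 1477 [ 476. -137.    6.] [ 428. -174.    0.] [ 527. -100.   43.]
side clip_knob 0.44 [280. 202.  38.  18.] 207 [568. 126.  35.] [535. 114.  13.] [621. 153.  62.]
side flux_bottle 0.3 [279. 202.  42.  18.] 230 [568. 126.  35.] [533. 115.  12.] [622. 171.  61.]
```

```bash
python3 - <<'E'
from h import *
out=[]
a=cv2.imread("pics/top0.png")[150:290,150:400];b=cv2.imread("pics/side0.png")[170:330,180:340]
a=cv2.resize(a,(790,442),interpolation=cv2.INTER_CUBIC)
cv2.imwrite("pics/a.png",a)
for cam in("top","side"):
    im=cv2.imread(f"pics/{cam}0.png");d=np.load(f"pics/{cam}.npy")
    hsv=cv2.cvtColor(im,cv2.COLOR_BGR2HSV);P,u,v=cloud(cam,d);H=hsv[v,u]
    inb=(P[:,0]>380)&(P[:,0]<700)&(abs(P[:,1])<220)
    red=inb&((H[:,0]<7)|(H[:,0]>173))&(H[:,1]>140)
    blue=inb&(H[:,0]>95)&(H[:,0]<130)&(H[:,1]>120)
    def rect(n,m):
        if m.sum()<5: print(cam,n,m.sum());return
        r=cv2.minAreaRect(P[m,:2].astype(np.float32));print(cam,n,m.sum(),np.round(r[0],1),np.round(r[1],1),round(r[2],2),"z",np.round(np.percentile(P[m,2],[2,50,98]),1),"med",np.round(np.median(P[m],0),1))
    rect("red",red);rect("blue",blue);rect("bluetop",blue&(P[:,2]>38))
    rect("carr",inb&(P[:,1]<-60)&(P[:,2]>3.5)&(P[:,2]<12))
    rect("fix",inb&(P[:,1]>40)&(P[:,1]<200)&(P[:,2]>9)&(P[:,2]<18))
    for p in P[red]: print(np.round(p),end=" ") 
    print()
E
```

```text
top red 30 [538.5 126.3] [ 9.  15.3] 2.22 z [58.2 61.8 64.9] med [539.  125.7  61.8]
top blue 168 [ 412.2 -151.1] [96.9 34.7] 59.92 z [18.  24.  46.5] med [ 401.1 -178.9   24. ]
top bluetop 45 [ 441.5 -121.5] [15.5 13.6] 68.34 z [39.7 44.3 47.2] med [ 441.  -120.4   44.3]
top carr 2610 [ 540.1 -140.2] [319.5 159.6] 0.06 z [ 3.6  5.  10. ] med [ 502.2 -137.     5. ]
top fix 2623 [515.1 108.6] [258.4 137.6] 3.64 z [10.  14.2 17.5] med [523.7 122.8  14.2]
[543. 132.  59.] [542. 130.  62.] [542. 128.  61.] [543. 126.  58.] [542. 123.  63.] [543. 121.  61.] [543. 119.  60.] [540. 134.  63.] [540. 132.  63.] [540. 130.  62.] [540. 127.  63.] [541. 126.  58.] [540. 123.  63.] [540. 121.  64.] [540. 119.  65.] [538. 132.  59.] [538. 130.  61.] [538. 127.  62.] [538. 125.  63.] [538. 123.  60.] [538. 121.  61.] [538. 119.  62.] [535. 132.  65.] [536. 130.  62.] [535. 127.  64.] [536. 125.  61.] [536. 123.  63.] [536. 121.  61.] [536. 119.  62.] [534. 130.  59.] 
side red 21 [540.1 120.8] [ 7. 14.] 0.21 z [52.7 59.4 61.8] med [541.1 117.8  59.4]
side blue 360 [ 415.9 -159.1] [98.7 33.7] 59.66 z [10.2 21.7 44.4] med [ 407.8 -188.    21.7]
side bluetop 53 [ 442.9 -125.6] [13.8 15.7] 65.72 z [38.7 42.8 44.8] med [ 443.2 -127.4   42.8]
side carr 1215 [ 519.2 -144.4] [155.9 283.8] 87.69 z [3.7 5.6 9.9] med [ 481.4 -141.     5.6]
side fix 1431 [513.  123.5] [258.7 109.4] 5.02 z [ 9.8 13.3 17. ] med [522.2 114.5  13.3]
[539. 128.  61.] [541. 126.  62.] [537. 123.  61.] [539. 124.  60.] [541. 125.  59.] [544. 122.  62.] [537. 120.  60.] [539. 119.  61.] [541. 118.  61.] [544. 120.  60.] [537. 117.  59.] [539. 118.  59.] [541. 115.  61.] [544. 118.  59.] [539. 114.  58.] [541. 114.  59.] [544. 117.  57.] [539. 116.  55.] [541. 115.  55.] [544. 115.  55.] [541. 117.  51.]
```

View pics/a.png

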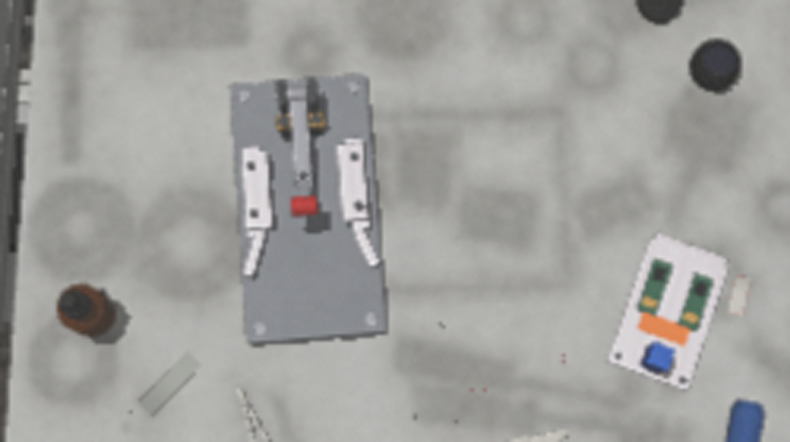

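```bash
python3 - <<'E'
from h import *
for cam in("top","side"):
    d=eyes.get_image(cam)[1]
    p=eyes.camera_params(cam);print(cam,"campos",np.round(np.linalg.inv(p["camera_from_world"])[:3,3]),round(p["camera_matrix"][0,0]))
    for q,lo,hi in(("fixture",9,18),("carrier" if cam=="side" else "carrier_post",3.5,10)):
        m=silhouettes(cam,q)[0]["mask"]
        P,_,_=cloud(cam,d,m);P=P[(P[:,2]>lo)&(P[:,2]<hi)]
        r=cv2.minAreaRect(P[:,:2].astype(np.float32));print(q,len(P),np.round(r[0],1),np.round(r[1],1),round(r[2],2))
        # robust: search yaw & extents by percentile
        best=min(((np.ptp(np.percentile(R[:,0],[.5,99.5]))+np.ptp(np.percentile(R[:,1],[.5,99.5])),a,np.percentile(R,[.5,99.5],axis=0)) for a in np.radians(np.arange(-40,20,.25)) for R in[P[:,:2]@np.array([[np.cos(a),-np.sin(a)],[np.sin(a),np.cos(a)]])]),key=lambda t:t[0])
        a=best[1];c=best[2].mean(0);print("  yaw",np.degrees(a),"centre",np.round(np.array([[np.cos(a),-np.sin(a)],[np.sin(a),np.cos(a)]])@c,1),"ext",np.round(np.ptp(best[2],axis=0),1))
E
```

```text
top campos [ 354.   53. 1112.] 491
fixture 2543 [546.4 126.8] [189.7 100.1] 6.16
  yaw 6.5 centre [546.2 126.5] ext [186.3  98.6]
carrier_post 920 [ 478.2 -134.5] [ 60.1 101.1] 69.55
  yaw -20.25 centre [ 477.7 -134.6] ext [97.7 58.4]
side campos [ 584. -683.  583.] 413
fixture 1404 [547.6 125. ] [189.8 106.1] 6.37
  yaw 5.25 centre [547.4 123.3] ext [187.8  99.8]
carrier 1129 [ 478.4 -136.4] [ 61.3 100. ] 71.76
  yaw -19.25 centre [ 478.7 -136.7] ext [98.2 60.1]
```

Call:
play_rows([
  [20, 44, 0],
  [20, 44, 0],
  [20, 44, 0],
  [20, 44, 0],
  [20, 44, 0],
  [20, 44, 0],
  [20, 44, 0],
  [20, 44, 0],
  [20, 44, 0],
  [20, 44, 0],
  [20, 44, 0],
  [20, 44, 0],
], turn=[-0.021, -0.021, -0.021, -0.021, -0.021, -0.021, -0.021, -0.021, -0.021, -0.021, -0.021, -0.021], grip=0.0)

```text
clock: 2.3
position: [461.6, -43.3, 232.6]
ee_rot: [0.676, 0.737, 0.002, 0.004]
contact_force: [1.4, -1.2, 1.1]
gripper_width: 42.5
```

Call:
play_rows([
  [18, 40, -15],
  [18, 40, -15],
  [18, 40, -15],
  [18, 40, -15],
  [0, 5, -5],
  [0, 0, 0],
], turn=[0.005, 0.005, 0.005, 0, 0, 0])

```text
clock: 2.9
position: [538.5, 135.2, 167.0]
ee_rot: [0.667, 0.745, 0.005, 0.006]
contact_force: [-1.2, -0.7, 0.8]
gripper_width: 42.6
```

```bash
cat > look.py <<'E'
from h import *
import sys
s=arm.read_state();print(round(s["clock"],2),np.round(s["position"],1),np.round(2*np.degrees(np.arctan2(s["ee_rot"][1],s["ee_rot"][0])),2),np.round(s["ee_rot"],4),s["gripper_width"])
p=eyes.camera_params("wrist");im,d=eyes.get_image("wrist")
np.savez("pics/w.npz",im=im,d=d,K=p["camera_matrix"],T=p["camera_from_world"])
cv2.imwrite(f"pics/{sys.argv[1]}.png",im[:,:,::-1])
E
cat >> h.py <<'E'
def wcloud(f="pics/w.npz"):
    w=np.load(f);K=w["K"];T=np.linalg.inv(w["T"]);d=w["d"];v,u=np.nonzero(d>0)
    x=(u-K[0,2])/K[0,0];y=(v-K[1,2])/K[1,1];r=np.hypot(x,y)+1e-9;t=np.tan(np.minimum(r,1.5));z=d[v,u]
    P=(T@np.stack([x/r*t*z,y/r*t*z,z,np.ones_like(z)]))[:3].T
    return P,w["im"][v,u],u,v
E
python3 look.py w1; python3 - <<'E'
from h import *
P,C,u,v=wcloud();H=cv2.cvtColor(C[None],cv2.COLOR_RGB2HSV)[0].astype(int)
red=((H[:,0]<7)|(H[:,0]>173))&(H[:,1]>140)&(P[:,2]>30)&(P[:,2]<75)
print("red",red.sum(),cv2.minAreaRect(P[red,:2].astype(np.float32)),np.percentile(P[red,2],[2,50,98]))
E
```

```text
2.9 [538.5 135.2 167. ] 96.3 [0.6672 0.7449 0.0048 0.0061] 42.628259101601735
red 497 ((542.5137329101562, 192.76431274414062), (116.7037582397461, 577.0432739257812), 44.86913299560547) [30.07948799 60.65067958 66.10192332]
```

View pics/w1.png

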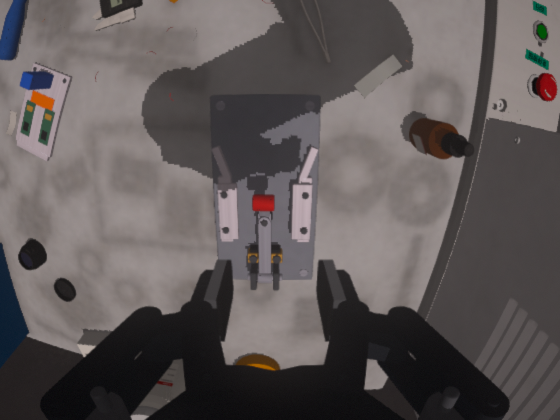

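```bash
cat >> h.py <<'E'
def report():
    P,C,u,v=wcloud();H=cv2.cvtColor(C[None],cv2.COLOR_RGB2HSV)[0].astype(int)
    near=(abs(P[:,0]-550)<110)&(abs(P[:,1]-127)<70)
    red=near&((H[:,0]<7)|(H[:,0]>173))&(H[:,1]>140)&(P[:,2]>40)&(P[:,2]<75)
    print("red",red.sum(),[np.round(x,1) for x in cv2.minAreaRect(P[red,:2].astype(np.float32))],np.round(np.percentile(P[red],[2,50,98],axis=0),1).tolist())
    m=near&(P[:,2]>8)&(P[:,2]<20);r=cv2.minAreaRect(P[m,:2].astype(np.float32));print("fix",m.sum(),[np.round(x,1) for x in r],np.round(np.median(P[m,2]),1))
    return P,H,u,v,near
E
python3 - <<'E'
from h import *
P,H,u,v,near=report()
# carrier
c=(abs(P[:,0]-478)<75)&(abs(P[:,1]+135)<65)&(P[:,2]>3.5)&(P[:,2]<10)&(H[:,1]<60)&(H[:,2]>130)
print("carrier",c.sum(),cv2.minAreaRect(P[c,:2].astype(np.float32)),np.median(P[c,2]))
# rotated fixture profile: white rails (bright)
a=np.radians(6.2);R=np.array([[np.cos(a),-np.sin(a)],[np.sin(a),np.cos(a)]]);F=(P[:,:2]-[546.5,126])@R
w=near&(H[:,2]>150)&(H[:,1]<50)&(P[:,2]>18)&(P[:,2]<33)
for s in(1,-1):
    k=w&(s*F[:,1]>15)&(F[:,0]>-15)&(F[:,0]<45);print("rail",s,k.sum(),np.round(np.percentile(F[k],[2,50,98],axis=0),1).tolist(),np.round(np.median(P[k,2]),1),np.degrees(np.arctan(np.polyfit(F[k,0],F[k,1],1)[0])))
b=near&(H[:,0]>10)&(H[:,0]<30)&(H[:,1]>90);print("brass",b.sum(),np.round(np.percentile(F[b],[2,50,98],axis=0),1).tolist(),np.round(np.percentile(P[b,2],[2,50,98]),1))
E
```

```text
red 326 [array([538.7, 127.1]), array([12.6, 16.4]), np.float64(6.0)] [[532.6, 119.1, 57.0], [537.6, 126.9, 61.4], [544.9, 135.2, 63.5]]
fix 14055 [array([546.6, 128.3]), array([190.6, 100.8]), np.float64(6.2)] 14.6
carrier 1932 ((478.196533203125, -135.09312438964844), (127.76300048828125, 146.2286834716797), 89.49775695800781) 6.472134291791207
rail 1 935 [[-13.3, 28.0], [12.2, 35.5], [43.1, 44.4]] 28.1 0.21361014054375194
rail -1 777 [[-8.5, -40.3], [14.5, -31.1], [42.9, -24.0]] 28.1 -2.0178558468976653
brass 179 [[-19.4, -14.8], [55.9, 6.0], [64.7, 17.8]] [ 19.9  29.3 242.5]
```

Call:
play_rows([
  [0, -4, -30],
  [0, -4, -30],
  [0, 0, -30],
  [0, 0, -20],
  [0, 0, -5],
  [0, 0, 0],
], turn=[0, 0, 0, 0, 0, 0])

```text
clock: 3.55
position: [540.2, 120.5, 56.6]
ee_rot: [0.67, 0.742, 0.011, 0.009]
contact_force: [-0.6, -0.4, -0.2]
gripper_width: 42.5
```

```bash
python3 look.py w2; python3 -c "
from h import *
report()"
```

```text
3.55 [540.2 120.5  56.6] 95.88 [0.6698 0.7424 0.0109 0.009 ] 42.53977206777231
red 868 [array([537.9, 126.9]), array([11.7, 17.1]), np.float64(4.9)] [[532.3, 118.6, 53.8], [535.9, 126.5, 61.3], [542.9, 134.9, 63.2]]
fix 28878 [array([546.4, 127.7]), array([189.5, 100.7]), np.float64(5.9)] 14.7
```

Call:
play_rows([
  [-1, 6, -5],
  [0, 0, -8],
  [0, 0, -6],
  [0, 0, -2],
  [0, 0, 0],
], turn=[0.002, 0, 0, 0, 0])

```text
clock: 4.1
position: [541.7, 128.2, 38.7]
ee_rot: [0.669, 0.743, 0.015, 0.011]
contact_force: [0.3, 0.3, 0.4]
gripper_width: 42.9
```

Call:
play_rows([
  [-2, -1, -2],
  [0, 0, 0],
  [0, 0, 0],
  [0, 0, 0],
  [0, 0, 0],
  [0, 0, 0],
], turn=[0, 0, 0, 0, 0, 0], grip=-1)

```text
clock: 4.7
position: [539.3, 125.8, 36.7]
ee_rot: [0.668, 0.744, 0.014, 0.011]
contact_force: [-0.1, -0.6, -0.4]
gripper_width: 16.1
```

Call:
play_rows([
  [2.5, 0.3, 8.4],
  [3.4, 0.4, 8.1],
  [4.1, 0.4, 7.7],
  [4.9, 0.5, 7.3],
], turn=[0, 0, 0, 0])

```text
clock: 5.1
position: [550.9, 126.8, 65.0]
ee_rot: [0.67, 0.743, 0.01, 0.008]
contact_force: [0.4, 1.6, -11.0]
gripper_width: 16.3
```

Call:
play_rows([
  [5.2, 0.5, 7.1],
  [5.8, 0.6, 6.5],
  [6.4, 0.7, 6.0],
  [6.9, 0.7, 5.3],
  [7.4, 0.8, 4.6],
  [7.9, 0.8, 3.8],
], turn=[0, 0, 0, 0, 0, 0])

```text
clock: 5.7
position: [585.6, 130.2, 97.2]
ee_rot: [0.671, 0.742, 0.002, 0.002]
contact_force: [-4.7, 4.7, -10.4]
gripper_width: 16.0
```

Call:
play_rows([
  [8.4, 0.9, 2],
  [8.5, 0.9, 1.8],
  [8.6, 0.9, 1.2],
  [8, 0.8, 0.5],
  [3, 0.3, 0],
  [0, 0, 0],
], turn=[0, 0, 0, 0, 0, 0])

```text
clock: 6.3
position: [615.3, 133.4, 106.0]
ee_rot: [0.671, 0.742, -0.007, -0.005]
contact_force: [-0.2, 1.8, -10.9]
gripper_width: 16.5
```

Call:
play_rows([
  [2, 0.2, -1],
  [0, 0, 0],
  [0, 0, 0],
  [0, 0, 0],
  [0, 0, 0],
], turn=[0, 0, 0, 0, 0], grip=0)

```text
clock: 6.8
position: [627.8, 133.9, 115.8]
ee_rot: [0.67, 0.743, 0.002, 0.003]
contact_force: [-0.5, -1.0, 0.1]
gripper_width: 42.7
```

Call:
play_rows([
  [0, 0, 15],
  [0, 0, 25],
  [0, 0, 30],
  [-20, -10, 20],
  [-20, -20, 0],
  [-10, -30, 0],
  [-10, -30, 0],
  [0, -30, 0],
], turn=[0, 0, 0, -0.02, -0.05, -0.05, -0.05, -0.05])

```text
clock: 7.6
position: [567.8, 12.9, 213.3]
ee_rot: [0.748, 0.664, 0.006, 0.007]
contact_force: [1.2, 0.2, -0.4]
gripper_width: 43.0
```

```bash
python3 - <<'E'
from h import *
s=arm.read_state();print(s["clock"],s["position"],s["ee_rot"])
for cam in("top","side"):
    im,d=eyes.get_image(cam);hsv=cv2.cvtColor(im,cv2.COLOR_RGB2HSV);P,u,v=cloud(cam,d);H=hsv[v,u]
    red=(abs(P[:,0]-570)<90)&(abs(P[:,1]-127)<50)&((H[:,0]<7)|(H[:,0]>173))&(H[:,1]>140)&(P[:,2]>20)
    print(cam,red.sum(),np.round(np.median(P[red],0)) if red.any() else "")
E
```

```text
7.6 [567.81215001  12.89179443 213.26564863] [0.74767357 0.66400529 0.00560652 0.00705519]
top 2 [594. 132.  22.]
side 27 [606. 125. 124.]
```

Call:
play_rows([
  [-25, -28, -10],
  [-25, -28, -10],
  [-25, -28, -10],
  [-25, -27, -10],
  [-15, -14, -5],
  [0, 0, 0],
], turn=[-0.05, -0.05, -0.05, -0.05, -0.03, 0])

```text
clock: 8.3
position: [452.0, -115.8, 168.8]
ee_rot: [0.821, 0.571, 0.007, 0.01]
contact_force: [0.5, 0.7, -0.3]
gripper_width: 42.9
```

```bash
python3 look.py w3; cat >> h.py <<'E'
def carr(x0,y0,zlo,zhi,ztop):
    P,C,u,v=wcloud();H=cv2.cvtColor(C[None],cv2.COLOR_RGB2HSV)[0].astype(int)
    n=(abs(P[:,0]-x0)<75)&(abs(P[:,1]-y0)<75)
    c=n&(P[:,2]>zlo)&(P[:,2]<zhi)&(H[:,2]>100)
    m=np.zeros((420,560),np.uint8);m[v[c],u[c]]=1;m=cv2.morphologyEx(m,cv2.MORPH_OPEN,np.ones((3,3)))
    k,l,st,_=cv2.connectedComponentsWithStats(m);L=1+np.argmax(st[1:,4]);c&=l[v,u]==L
    print("carrier",c.sum(),cv2.minAreaRect(P[c,:2].astype(np.float32)),np.median(P[c,2]))
    b=n&(H[:,0]>95)&(H[:,0]<130)&(H[:,1]>120)&(abs(P[:,2]-ztop)<4)
    print("post",b.sum(),cv2.minAreaRect(P[b,:2].astype(np.float32)),np.median(P[b],0))
E
python3 -c "
from h import *
carr(478,-135,3,9,44)"
```

```text
8.3 [ 452.  -115.8  168.8] 69.62 [0.821  0.5708 0.0075 0.0105] 42.863020142750074
carrier 3141 ((477.3856201171875, -133.2540283203125), (60.10329055786133, 100.66069030761719), 70.02622985839844) 6.650069065312266
post 285 ((440.855712890625, -120.42959594726562), (14.564311027526855, 15.11624526977539), 70.16289520263672) [ 439.87712685 -120.01157308   44.43436669]
```

View pics/w3.png

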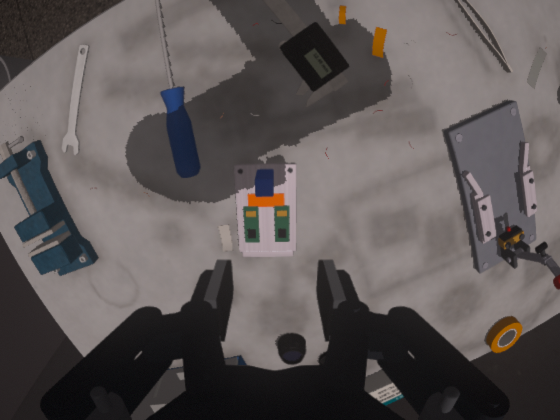

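Call:
play_rows([
  [-9, -4, -30],
  [0, 0, -30],
  [0, 0, -30],
  [0, 0, -20],
  [0, 0, -5],
  [0, 0, 0],
], turn=[0, 0, 0, 0, 0, 0])

```text
clock: 8.95
position: [456.0, -114.9, 55.7]
ee_rot: [0.817, 0.576, 0.015, 0.017]
contact_force: [0.2, -0.8, 1.2]
gripper_width: 42.9
```

Call:
play_rows([
  [-7, -3, 0],
  [-6, -3, 0],
  [-1, 0, -5],
  [0, 0, -5],
  [0, 0, -5],
  [0, 0, -5],
], turn=[0.0, 0, 0, 0, 0, 0])

```text
clock: 9.55
position: [445.2, -120.6, 39.0]
ee_rot: [0.816, 0.577, 0.02, 0.02]
contact_force: [-0.1, 0.7, 0.0]
gripper_width: 42.3
```

Call:
play_rows([
  [0, 0, 5],
  [0, 0, 5],
  [0, 0, 5],
  [0, 0, 5],
  [0, 0, 5],
  [0, 0, 5],
  [0, 0, 5],
  [0, 0, 5],
  [0, 0, 5],
  [0, 0, 5],
  [0, 0, 5],
  [0, 0, 5],
], turn=[0, 0, 0, 0, 0, 0, 0, 0, 0, 0, 0, 0])

```text
clock: 10.75
position: [445.0, -120.6, 103.8]
ee_rot: [0.816, 0.577, 0.02, 0.019]
contact_force: [0.4, 0.1, -0.2]
gripper_width: 42.8
```

```bash
cat > st.py <<'E'
from h import *
s=arm.read_state();x,y,z,w=s["ee_rot"]
print(round(s["clock"],2),np.round(s["position"],2),"yaw",round(np.degrees(2*np.arctan2(y,x)),2),"tilt",np.round([2*(x*z+y*w),2*(y*z-x*w)],4),"F",np.round(s["contact_force"],1),"j",np.round(s["joints"],3),"w",round(s["gripper_width"],1))
E
python3 st.py
```

```text
10.75 [ 445.01 -120.59  103.82] yaw 70.54 tilt [ 0.0551 -0.0087] F [ 0.4  0.1 -0.2] j [ 0.099  0.229 -0.603  0.022 -0.684 -2.026] w 42.8
```

Call:
play_rows([
  [20, 0, 0],
  [20, 0, 0],
  [0, 0, 0],
], turn=[0, 0, 0])

```text
clock: 11.05
position: [486.3, -120.6, 105.7]
ee_rot: [0.816, 0.577, 0.021, 0.02]
contact_force: [0.7, 0.5, 0.1]
gripper_width: 42.4
```

```bash
python3 st.py
```

```text
11.05 [ 486.25 -120.6   105.7 ] yaw 70.55 tilt [ 0.0572 -0.0086] F [0.7 0.5 0.1] j [ 0.09   0.287 -0.511  0.021 -0.717 -2.016] w 42.4
```

Call:
play_rows([
  [-5, 0, 0],
  [-5, 0, 0],
  [-5, 0, 0],
  [-5, 0, 0],
  [-5, 0, 0],
  [-5, 0, 0],
  [-5, 0, 0],
  [-5, 0, 0],
], turn=[0, 0, 0, 0, 0, 0, 0, 0])

```text
clock: 11.85
position: [439.0, -120.7, 105.4]
ee_rot: [0.816, 0.577, 0.02, 0.019]
contact_force: [0.2, -0.7, -0.4]
gripper_width: 43.1
```

```bash
python3 st.py
```

```text
11.85 [ 438.99 -120.69  105.38] yaw 70.49 tilt [ 0.0535 -0.0081] F [ 0.2 -0.7 -0.4] j [ 0.1    0.219 -0.613  0.021 -0.687 -2.027] w 43.1
```

Call:
play_rows([
  [0, 0, 40],
  [0, 0, 40],
  [0, 0, 0],
], turn=[0, 0, 0])

```text
clock: 12.15
position: [436.1, -120.9, 186.8]
ee_rot: [0.816, 0.577, 0.017, 0.018]
contact_force: [-0.1, 1.0, -0.2]
gripper_width: 42.8
```

```bash
python3 st.py
```

```text
12.15 [ 436.15 -120.91  186.83] yaw 70.49 tilt [ 0.0488 -0.0088] F [-0.1  1.  -0.2] j [ 0.1    0.106 -0.501  0.017 -0.917 -2.021] w 42.8
```

Call:
play_rows([
  [0, 0, -8],
  [0, 0, -8],
  [0, 0, -8],
  [0, 0, -8],
  [0, 0, -8],
  [0, 0, -8],
  [0, 0, -8],
  [0, 0, -8],
], turn=[0, 0, 0, 0, 0, 0, 0, 0])

```text
clock: 12.95
position: [433.0, -120.9, 113.7]
ee_rot: [0.817, 0.577, 0.015, 0.015]
contact_force: [-1.0, -0.1, 0.3]
gripper_width: 42.5
```

```bash
python3 st.py
```

```text
12.95 [ 432.95 -120.88  113.73] yaw 70.44 tilt [ 0.0415 -0.0085] F [-1.  -0.1  0.3] j [ 0.1    0.202 -0.607  0.019 -0.722 -2.026] w 42.5
```

Call:
play_rows([
  [0, 0, 50],
  [0, 0, 50],
  [0, 0, 50],
  [0, 0, 0],
  [0, 0, -9],
  [0, 0, -9],
  [0, 0, -9],
  [0, 0, -9],
  [0, 0, -9],
  [0, 0, -9],
  [0, 0, -9],
  [0, 0, -9],
], turn=[0, 0, 0, 0, 0, 0, 0, 0, 0, 0, 0, 0])

```text
clock: 14.15
position: [427.3, -121.2, 179.6]
ee_rot: [0.817, 0.576, 0.005, 0.01]
contact_force: [0.3, 0.4, 0.1]
gripper_width: 42.8
```

```bash
python3 st.py
```

```text
14.15 [ 427.26 -121.18  179.57] yaw 70.38 tilt [ 0.0197 -0.0099] F [0.3 0.4 0.1] j [ 0.1    0.113 -0.511  0.015 -0.928 -2.022] w 42.8
```

Call:
play_rows([
  [1, 0, -9],
  [1, 0, -9],
  [1, 0, -9],
  [1, 0, -9],
  [1, 0, -9],
  [1, 0, -9],
  [1, 0, -9],
  [1, 0, -9],
  [1, 0, -9],
  [1, 0, -9],
  [1, 0, -9],
  [1, 0, -9],
], turn=[0, 0, 0, 0, 0, 0, 0, 0, 0, 0, 0, 0])

```text
clock: 15.35
position: [441.0, -121.2, 62.1]
ee_rot: [0.817, 0.576, 0.006, 0.01]
contact_force: [-0.5, 0.1, -0.6]
gripper_width: 42.7
```

```bash
python3 st.py
```

```text
15.35 [ 440.97 -121.18   62.1 ] yaw 70.4 tilt [ 0.0209 -0.01  ] F [-0.5  0.1 -0.6] j [ 0.097  0.307 -0.636  0.021 -0.608 -2.027] w 42.7
```

Tilt is small now. Continue down to the post (TCP z ≈ 18) and close.

Call:
play_rows([
  [0.3, 0.3, -9],
  [0, 0.3, -9],
  [0, 0.2, -8],
  [0, 0, -8],
  [0, 0, -5],
  [0, 0, -2],
  [0, 0, 0],
], turn=[0, 0, 0, 0, 0, 0, 0])

```text
clock: 16.05
position: [440.8, -120.4, 16.0]
ee_rot: [0.817, 0.576, 0.005, 0.009]
contact_force: [0.2, 0.2, 0.6]
gripper_width: 42.7
```

```bash
python3 st.py
```

```text
16.05 [ 440.75 -120.4    16.01] yaw 70.41 tilt [ 0.0183 -0.0103] F [0.2 0.2 0.6] j [ 0.099  0.394 -0.68   0.026 -0.48  -2.035] w 42.7
```

Call:
play_rows([
  [0, 0, 1],
  [0, 0, 0],
  [0, 0, 0],
  [0, 0, 0],
  [0, 0, 0],
  [0, 0, 0],
], turn=[0, 0, 0, 0, 0, 0], grip=-1)

```text
clock: 16.65
position: [440.6, -120.4, 17.7]
ee_rot: [0.817, 0.576, 0.005, 0.01]
contact_force: [0.4, 0.2, -2.4]
gripper_width: 14.6
```

```bash
python3 st.py
```

```text
16.65 [ 440.56 -120.36   17.75] yaw 70.38 tilt [ 0.019 -0.01 ] F [ 0.4  0.2 -2.4] j [ 0.099  0.39  -0.679  0.025 -0.484 -2.035] w 14.6
```

Call:
play_rows([
  [0, 0, 5],
  [0, 0, 8],
  [0, 0, 8],
  [0, 0, 8],
  [0, 0, 8],
  [0, 0, 8],
  [0, 0, 8],
  [0, 0, 0],
], turn=[0, 0, 0, 0, 0, 0, 0, 0])

```text
clock: 17.45
position: [440.1, -120.4, 76.2]
ee_rot: [0.817, 0.576, 0.005, 0.01]
contact_force: [0.1, 0.1, -2.3]
gripper_width: 14.7
```

```bash
python3 st.py
```

```text
17.45 [ 440.08 -120.35   76.17] yaw 70.36 tilt [ 0.0197 -0.0098] F [ 0.1  0.1 -2.3] j [ 0.099  0.282 -0.622  0.019 -0.649 -2.028] w 14.7
```

Call:
play_rows([
  [-2, 20, 0],
  [-2, 20, 0],
  [-2, 20, 0],
  [-2, 20, 0],
  [-2, 20, 0],
  [-2, 20, 0],
  [-2, 20, 0],
  [-2, 20, 0],
  [-2, 20, 0],
  [-2, 20, 0],
  [0, 10, 0],
  [0, 0, 0],
], turn=[0.04, 0.04, 0.04, 0.04, 0.04, 0.04, 0.04, 0.04, 0.04, 0.04, 0.03, 0])

```text
clock: 18.65
position: [417.2, 96.9, 75.5]
ee_rot: [0.67, 0.742, 0.006, 0.008]
contact_force: [0.8, -0.4, -2.2]
gripper_width: 14.8
```

```bash
python3 st.py
```

```text
18.65 [417.2   96.85  75.45] yaw 95.85 tilt [ 0.0194 -0.0013] F [ 0.8 -0.4 -2.2] j [ 0.62   0.243 -0.685  0.021 -0.627 -2.105] w 14.8
```

Call:
play_rows([
  [-1, 8, -4],
  [-1, 8, -4],
  [-1, 1, -4],
  [0, 0, -4],
  [0, 0, 0],
], turn=[0, 0.003, 0, 0, 0])

```text
clock: 19.15
position: [413.2, 113.1, 57.4]
ee_rot: [0.67, 0.742, 0.005, 0.007]
contact_force: [0.0, 0.1, -2.5]
gripper_width: 15.3
```

```bash
python3 st.py; python3 look.py w4; python3 - <<'E'
from h import *
P,C,u,v=wcloud();H=cv2.cvtColor(C[None],cv2.COLOR_RGB2HSV)[0].astype(int)
n=(abs(P[:,0]-546)<110)&(abs(P[:,1]-127)<75)
m=n&(P[:,2]>8)&(P[:,2]<20)&(P[:,0]>540);a=np.radians(6);R=np.array([[np.cos(a),-np.sin(a)],[np.sin(a),np.cos(a)]])
F=P[:,:2]@R
for nm,k in(("deck",n&(P[:,2]>10)&(P[:,2]<18)),("carr",(abs(P[:,0]-450)<70)&(abs(P[:,1]-117)<60)&(P[:,2]>38)&(P[:,2]<62)&(H[:,2]>90))):
    r=cv2.minAreaRect(P[k,:2].astype(np.float32))
    print(nm,k.sum(),[np.round(x,1) for x in r],"rot pct",np.round(np.percentile(F[k],[.5,99.5],axis=0),1).tolist(),"z",np.round(np.median(P[k,2]),1))
    if nm=="carr":
        A=np.c_[F[k],np.ones(k.sum())];print("plane slope (fix x,y)",np.linalg.lstsq(A,P[k,2],rcond=None)[0])
E
```

```text
19.15 [413.22 113.07  57.36] yaw 95.81 tilt [ 0.017  -0.0028] F [ 0.   0.1 -2.5] j [ 0.659  0.278 -0.704  0.023 -0.577 -2.147] w 15.3
19.15 [413.2 113.1  57.4] 95.81 [0.6704 0.742  0.0047 0.0072] 15.271150110126703
deck 825 [array([462.2, 119.1]), array([ 22., 100.]), np.float64(5.7)] rot pct [[461.3, 20.6], [482.4, 119.8]] z 14.5
carr 3297 [array([450.5, 118.3]), array([97.4, 60.2]), np.float64(5.8)] rot pct [[412.0, 41.0], [507.8, 100.4]] z 46.1
plane slope (fix x,y) [-6.17421353e-03 -3.58017374e-03  4.91557839e+01]
```

View pics/w4.png

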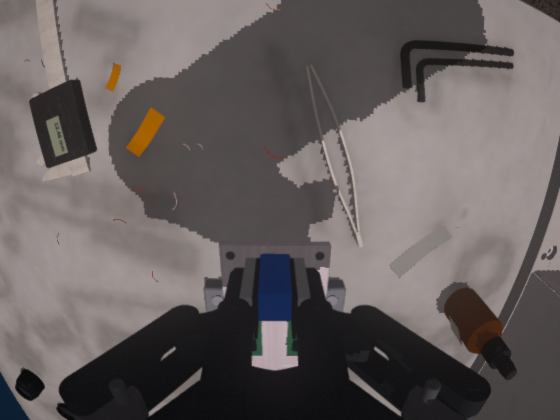

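Call:
play_rows([
  [0, -0.5, -8],
  [0, 0, -8],
  [0, 0, -5],
  [0, 0, -1],
  [0, 0, 0],
], turn=[0.003, 0, 0, 0, 0])

```text
clock: 19.7
position: [413.4, 111.8, 33.4]
ee_rot: [0.67, 0.743, 0.005, 0.007]
contact_force: [0.3, -0.0, -3.2]
gripper_width: 14.9
```

```bash
python3 st.py
```

```text
19.7 [413.39 111.83  33.42] yaw 95.92 tilt [ 0.0169 -0.003 ] F [ 0.3 -0.  -3.2] j [ 0.656  0.325 -0.729  0.026 -0.505 -2.146] w 14.9
```

Call:
play_rows([
  [0, 0.7, -1],
  [0, 0, -0.5],
  [0, 0, 0],
], turn=[0, 0, 0])

```text
clock: 20.0
position: [413.6, 112.7, 32.2]
ee_rot: [0.67, 0.743, 0.005, 0.007]
contact_force: [-0.1, 0.0, -2.1]
gripper_width: 14.8
```

```bash
python3 st.py
```

```text
20.0 [413.57 112.69  32.16] yaw 95.92 tilt [ 0.0174 -0.0028] F [-0.1  0.  -2.1] j [ 0.658  0.328 -0.73   0.027 -0.501 -2.148] w 14.8
```

Call:
play_rows([
  [4, 0.42, -0.1],
  [4, 0.42, 0],
  [4, 0.42, 0],
  [4, 0.42, 0],
  [3, 0.3, 0],
  [0, 0, 0],
], turn=[0.001, 0, 0, 0, 0, 0])

```text
clock: 20.6
position: [435.4, 115.5, 32.5]
ee_rot: [0.669, 0.743, 0.006, 0.008]
contact_force: [0.8, 0.1, -2.8]
gripper_width: 15.1
```

```bash
cat >> st.py <<'E'
p=s["position"];print("u",round(p[0]*.99452+p[1]*.10453-556.7,1),"v",round(-p[0]*.10453+p[1]*.99452,2),"lead",round(p[0]*.99452+p[1]*.10453-556.7+88,1))
E
python3 st.py
```

```text
20.6 [435.38 115.5   32.53] yaw 96.0 tilt [ 0.0195 -0.0014] F [ 0.8  0.1 -2.8] j [ 0.631  0.354 -0.679  0.025 -0.523 -2.119] w 15.1
u -111.6 v 69.36 lead -23.6
```

Call:
play_rows([
  [0, -0.6, -0.3],
  [2, 0.2, 0],
  [2, 0.2, 0],
  [2, 0.2, 0],
  [2, 0.2, 0],
  [0, 0, 0],
], turn=[0, 0, 0, 0, 0, 0])

```text
clock: 21.2
position: [443.6, 115.4, 32.1]
ee_rot: [0.669, 0.743, 0.006, 0.008]
contact_force: [-0.2, -0.3, -2.3]
gripper_width: 14.4
```

```bash
python3 st.py
```

```text
21.2 [443.57 115.39  32.13] yaw 96.0 tilt [ 0.0187 -0.0019] F [-0.2 -0.3 -2.3] j [ 0.619  0.365 -0.66   0.024 -0.532 -2.106] w 14.4
u -103.5 v 68.39 lead -15.5
```

Call:
play_rows([
  [2, 0.3, 0],
  [2, 0.3, 0],
  [2, 0.3, 0],
  [2, 0.25, 0],
  [2, 0.2, 0],
  [0, 0, 0],
], turn=[0, 0, 0, 0, 0, 0])

```text
clock: 21.8
position: [454.5, 116.9, 32.1]
ee_rot: [0.669, 0.743, 0.006, 0.008]
contact_force: [0.2, 0.5, -2.9]
gripper_width: 14.8
```

```bash
python3 st.py
```

```text
21.8 [454.48 116.9   32.1 ] yaw 96.0 tilt [ 0.0187 -0.0019] F [ 0.2  0.5 -2.9] j [ 0.607  0.379 -0.633  0.024 -0.544 -2.093] w 14.8
u -92.5 v 68.75 lead -4.5
```

Call:
play_rows([
  [2.5, 0.27, 0],
  [2.5, 0.27, 0],
  [2.5, 0.27, 0],
  [2.5, 0.27, 0],
  [2.5, 0.27, 0],
  [2.5, 0.27, 0],
  [2.5, 0.27, 0],
  [2.5, 0.27, 0],
  [0, 0, 0],
], turn=[0, 0, 0, 0, 0, 0, 0, 0, 0])

```text
clock: 22.7
position: [476.3, 119.2, 32.1]
ee_rot: [0.669, 0.743, 0.005, 0.008]
contact_force: [-0.5, 0.0, -2.7]
gripper_width: 14.8
```

```bash
python3 st.py
```

```text
22.7 [476.26 119.16  32.07] yaw 95.99 tilt [ 0.0185 -0.002 ] F [-0.5  0.  -2.7] j [ 0.584  0.406 -0.58   0.022 -0.57  -2.069] w 14.8
u -70.6 v 68.72 lead 17.4
```

Call:
play_rows([
  [1.3, 0.14, 0],
  [1.3, 0.14, 0],
  [1.3, 0.14, 0],
  [1.3, 0.14, 0],
  [1.3, 0.14, 0],
  [1.3, 0.14, 0],
  [1.3, 0.14, 0],
  [1.3, 0.14, 0],
  [1.3, 0.14, 0],
  [1.3, 0.14, 0],
], turn=[0, 0, 0, 0, 0, 0, 0, 0, 0, 0])

```text
clock: 23.7
position: [489.7, 120.4, 32.1]
ee_rot: [0.669, 0.743, 0.005, 0.007]
contact_force: [-0.7, -0.5, -1.8]
gripper_width: 14.7
```

```bash
python3 st.py
```

```text
23.7 [489.71 120.41  32.07] yaw 96.0 tilt [ 0.0175 -0.0025] F [-0.7 -0.5 -1.8] j [ 0.571  0.423 -0.547  0.021 -0.588 -2.054] w 14.7
u -57.1 v 68.56 lead 30.9
```

Call:
play_rows([
  [1.2, 0.15, 0],
  [1.2, 0.15, 0],
  [1.2, 0.15, 0],
  [1.2, 0.15, 0],
  [1.2, 0.15, 0],
  [1.2, 0.15, 0],
], turn=[0, 0, 0, 0, 0, 0])

```text
clock: 24.3
position: [497.5, 121.3, 32.1]
ee_rot: [0.669, 0.743, 0.005, 0.007]
contact_force: [-0.7, -0.2, -1.6]
gripper_width: 15.0
```

Call:
play_rows([
  [1.2, 0.15, 0],
  [1.2, 0.15, 0],
  [1.2, 0.15, 0],
  [1.2, 0.15, 0],
], turn=[0, 0, 0, 0])

```text
clock: 24.7
position: [502.7, 122.0, 32.1]
ee_rot: [0.669, 0.743, 0.005, 0.007]
contact_force: [-0.7, 0.5, -1.4]
gripper_width: 15.1
```

```bash
python3 st.py
```

```text
24.7 [502.68 121.98  32.07] yaw 95.99 tilt [ 0.0172 -0.0026] F [-0.7  0.5 -1.4] j [ 0.559  0.439 -0.514  0.02  -0.604 -2.041] w 15.1
u -44.0 v 68.76 lead 44.0
```

Call:
play_rows([
  [1, 0.11, 0],
  [1, 0.11, 0],
  [1, 0.11, 0],
  [1, 0.11, 0],
], turn=[0, 0, 0, 0])

```text
clock: 25.1
position: [506.6, 122.3, 32.1]
ee_rot: [0.669, 0.743, 0.004, 0.007]
contact_force: [-1.8, -0.7, 0.3]
gripper_width: 15.2
```

Call:
play_rows([
  [1, 0.11, 0],
  [1, 0.11, 0],
  [1, 0.11, 0],
], turn=[0, 0, 0])

```text
clock: 25.4
position: [508.9, 122.3, 32.0]
ee_rot: [0.669, 0.743, 0.003, 0.007]
contact_force: [-5.6, 0.1, 3.0]
gripper_width: 15.0
```

```bash
python3 st.py
```

```text
25.4 [508.92 122.29  31.98] yaw 95.99 tilt [ 0.0144 -0.0038] F [-5.6  0.1  3. ] j [ 0.552  0.448 -0.497  0.019 -0.616 -2.034] w 15.0
u -37.8 v 68.43 lead 50.2
```

Call:
play_rows([
  [0.8, 0.08, 0],
  [0.8, 0.08, 0],
], turn=[0, 0])

```text
clock: 25.6
position: [509.0, 122.1, 32.1]
ee_rot: [0.669, 0.743, 0.002, 0.006]
contact_force: [-6.3, 2.1, 3.2]
gripper_width: 15.3
```

```bash
python3 st.py
```

```text
25.6 [508.97 122.15  32.08] yaw 96.02 tilt [ 0.0114 -0.0048] F [-6.3  2.1  3.2] j [ 0.552  0.449 -0.494  0.017 -0.621 -2.031] w 15.3
u -37.8 v 68.28 lead 50.2
```

Call:
play_rows([
  [0.9, 0.1, 0],
  [0.9, 0.1, 0],
  [0, 0, 0],
], turn=[0, 0, 0])

```text
clock: 25.9
position: [509.0, 122.3, 32.6]
ee_rot: [0.669, 0.744, 0.001, 0.005]
contact_force: [-2.7, 0.2, 0.1]
gripper_width: 14.7
```

Call:
play_rows([
  [0, 0, 0],
  [0, 0, 0],
  [0, 0, 0],
  [0, 0, 0],
], turn=[0, 0, 0, 0], grip=0)

```text
clock: 26.3
position: [512.5, 123.7, 33.6]
ee_rot: [0.668, 0.744, 0.004, 0.007]
contact_force: [-0.3, -0.1, -0.0]
gripper_width: 42.9
```

```bash
python3 st.py
```

```text
26.3 [512.5  123.65  33.61] yaw 96.1 tilt [ 0.0155 -0.0026] F [-0.3 -0.1 -0. ] j [ 0.551  0.45  -0.487  0.018 -0.623 -2.029] w 42.9
u -34.1 v 69.4 lead 53.9
```

Call:
play_rows([
  [0, 0, 15],
  [0, 0, 30],
  [0, 0, 40],
  [0, 0, 40],
  [-10, 0, 30],
  [-15, 0, 10],
  [-10, 0, 0],
  [0, 0, 0],
], turn=[0, 0, 0, 0, 0, 0, 0, 0])

```text
clock: 27.1
position: [476.6, 122.6, 204.1]
ee_rot: [0.669, 0.743, 0.004, 0.007]
contact_force: [0.1, -0.3, 0.2]
gripper_width: 42.6
```

```bash
python3 st.py; python3 look.py w5; python3 - <<'E'
from h import *
P,C,u,v=wcloud();H=cv2.cvtColor(C[None],cv2.COLOR_RGB2HSV)[0].astype(int)
a=np.radians(6);R=np.array([[np.cos(a),-np.sin(a)],[np.sin(a),np.cos(a)]]);F=(P[:,:2]-[546.4,127.7])@R
n=(abs(F[:,0])<110)&(abs(F[:,1])<52)
def st(nm,k):print(nm,k.sum(),np.round(np.percentile(np.c_[F[k],P[k,2]],[2,50,98],axis=0),1).tolist() if k.any() else "")
red=n&((H[:,0]<7)|(H[:,0]>173))&(H[:,1]>140);st("red",red)
st("blue",n&(H[:,0]>95)&(H[:,0]<130)&(H[:,1]>120)&(P[:,2]>50))
k=n&(P[:,2]>18)&(P[:,2]<23)&(H[:,2]>110)&(abs(F[:,1])<24);st("plate",k)
st("brass",n&(H[:,0]>10)&(H[:,0]<30)&(H[:,1]>90))
im=cv2.imread("pics/w5.png");cv2.imwrite("pics/w5c.png",cv2.resize(im[90:330,160:400],(600,600),interpolation=cv2.INTER_CUBIC))
E
```

```text
27.1 [476.58 122.59 204.12] yaw 96.01 tilt [ 0.0166 -0.0029] F [ 0.1 -0.3  0.2] j [ 0.59   0.174 -0.367  0.014 -1.018 -2.063] w 42.6
u -69.9 v 72.1 lead 18.1
27.1 [476.6 122.6 204.1] 96.01 [0.669  0.7432 0.0045 0.0071] 42.57121854937227
red 239 [[52.7, -8.2, 118.5], [56.2, 0.1, 125.6], [63.2, 8.4, 127.9]]
blue 230 [[-45.0, -7.0, 56.9], [-38.0, -0.3, 58.5], [-30.5, 7.4, 60.1]]
plate 1962 [[-47.4, -23.2, 19.3], [-8.8, 3.5, 20.7], [48.0, 23.4, 22.2]]
brass 519 [[-81.3, -18.7, 19.6], [-0.5, 1.2, 21.8], [64.1, 19.0, 278.4]]
```

View pics/w5c.png

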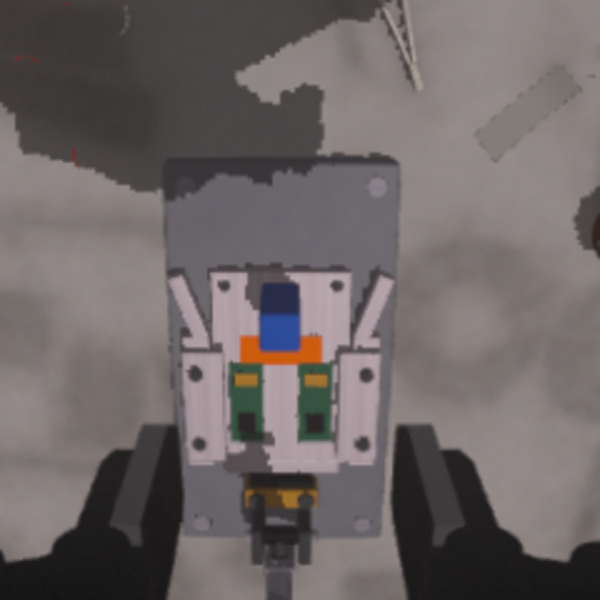

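Call:
play_rows([
  [25, 2.3, 0],
  [25, 2.3, 0],
  [25, 2.3, 0],
  [25, 2.3, 0],
  [22, 2, -5],
  [3, 0, -9],
  [0, 0, -9],
  [0, 0, -9],
  [0, 0, -9],
  [0, 0, 0],
], turn=[0, 0, 0, 0, 0, 0, 0, 0, 0, 0])

```text
clock: 28.15
position: [602.8, 131.6, 146.2]
ee_rot: [0.669, 0.743, -0.006, 0.003]
contact_force: [0.2, -0.1, 0.0]
gripper_width: 42.9
```

```bash
python3 st.py
```

```text
28.15 [602.83 131.59 146.18] yaw 96.03 tilt [-0.0035 -0.0131] F [ 0.2 -0.1  0. ] j [ 0.482  0.443 -0.129  0.012 -1.007 -1.954] w 42.9
u 56.6 v 67.85 lead 144.6
```

Call:
play_rows([
  [1, 1.2, -9],
  [0, 0, -9],
  [0, 0, -9],
  [0, 0, -9],
  [0, 0, -6],
  [0, 0, 0],
], turn=[0, 0, 0, 0, 0, 0])

```text
clock: 28.75
position: [603.1, 133.2, 101.9]
ee_rot: [0.669, 0.744, -0.005, 0.003]
contact_force: [-0.7, 0.1, 0.2]
gripper_width: 42.7
```

```bash
python3 st.py
```

```text
28.75 [603.15 133.23 101.92] yaw 96.09 tilt [-0.0017 -0.0123] F [-0.7  0.1  0.2] j [ 0.484  0.489 -0.178  0.013 -0.91  -1.956] w 42.7
u 57.1 v 69.45 lead 145.1
```

Call:
play_rows([
  [0.5, 0, -1],
  [0, 0, 0],
  [0, 0, 0],
  [0, 0, 0],
  [0, 0, 0],
], turn=[0, 0, 0, 0, 0], grip=-1)

```text
clock: 29.25
position: [603.9, 132.2, 101.1]
ee_rot: [0.669, 0.744, -0.006, 0.004]
contact_force: [0.1, -0.2, -1.2]
gripper_width: 16.5
```

```bash
python3 st.py
```

```text
29.25 [603.92 132.18 101.06] yaw 96.07 tilt [-0.0018 -0.0133] F [ 0.1 -0.2 -1.2] j [ 0.482  0.491 -0.178  0.014 -0.909 -1.956] w 16.5
u 57.7 v 68.32 lead 145.7
```

Call:
play_rows([
  [-8.4, -0.9, -2.4],
  [-8.1, -0.85, -3.3],
  [-7.8, -0.8, -4.0],
  [-7.3, -0.75, -4.8],
  [-6.8, -0.7, -5.5],
], turn=[0, 0, 0, 0, 0])

```text
clock: 29.75
position: [587.7, 130.7, 95.3]
ee_rot: [0.665, 0.746, 0.017, 0.022]
contact_force: [3.8, -5.3, 11.5]
gripper_width: 16.7
```

```bash
python3 st.py
```

```text
29.75 [587.66 130.75  95.26] yaw 96.52 tilt [ 0.0549 -0.0031] F [ 3.8 -5.3 11.5] j [ 0.502  0.45  -0.281  0.041 -0.794 -1.987] w 16.7
u 41.4 v 68.6 lead 129.4
```

Call:
play_rows([
  [-8.5, -0.9, -3],
  [-8.5, -0.9, -3.5],
  [-8, -0.8, -4],
  [-7.5, -0.8, -4.5],
  [-7, -0.7, -5],
], turn=[-0.005, 0, 0, 0, 0])

```text
clock: 30.25
position: [571.1, 129.2, 85.9]
ee_rot: [0.664, 0.745, 0.041, 0.038]
contact_force: [5.6, -5.2, 4.6]
gripper_width: 16.4
```

```bash
python3 st.py
```

```text
30.25 [571.12 129.16  85.95] yaw 96.61 tilt [0.1118 0.0112] F [ 5.6 -5.2  4.6] j [ 0.522  0.415 -0.39   0.075 -0.664 -2.035] w 16.4
u 24.8 v 68.76 lead 112.8
```

Call:
play_rows([
  [-7.5, -0.8, -5.5],
  [-7, -0.7, -6],
  [-6.5, -0.7, -6.5],
  [-6.5, -0.7, -7],
  [-6, -0.6, -7],
], turn=[-0.005, 0, 0, 0, 0])

```text
clock: 30.75
position: [555.0, 127.6, 69.7]
ee_rot: [0.663, 0.745, 0.061, 0.051]
contact_force: [3.4, -7.0, 7.2]
gripper_width: 16.5
```

```bash
python3 st.py
```

```text
30.75 [554.95 127.61  69.74] yaw 96.68 tilt [0.1568 0.0228] F [ 3.4 -7.   7.2] j [ 0.542  0.399 -0.498  0.121 -0.53  -2.096] w 16.5
u 8.6 v 68.9 lead 96.6
```

Call:
play_rows([
  [-5.5, -0.6, -7],
  [-5, -0.5, -7.5],
  [-4.5, -0.5, -8],
  [-4, -0.4, -8],
], turn=[-0.005, 0, 0, 0])

```text
clock: 31.15
position: [543.3, 126.4, 49.8]
ee_rot: [0.663, 0.743, 0.071, 0.057]
contact_force: [0.7, -4.1, 6.9]
gripper_width: 16.4
```

```bash
python3 st.py
```

```text
31.15 [543.27 126.44  49.77] yaw 96.49 tilt [0.1794 0.0297] F [ 0.7 -4.1  6.9] j [ 0.554  0.407 -0.58   0.17  -0.42  -2.161] w 16.4
u -3.2 v 68.96 lead 84.8
```

Call:
play_rows([
  [-2.5, -0.2, -7],
  [-1.5, -0.2, -6],
  [-0.5, 0, -4],
  [0, 0, -3],
], turn=[0, 0, 0, 0])

```text
clock: 31.55
position: [539.1, 125.8, 36.3]
ee_rot: [0.663, 0.743, 0.075, 0.059]
contact_force: [-6.9, -1.0, 9.7]
gripper_width: 16.3
```

```bash
python3 st.py
```

```text
31.55 [539.05 125.84  36.27] yaw 96.5 tilt [0.1876 0.0326] F [-6.9 -1.   9.7] j [ 0.556  0.421 -0.621  0.205 -0.358 -2.199] w 16.3
u -7.4 v 68.81 lead 80.6
```

Near the bottom; press a little further until it is solid.

Call:
play_rows([
  [0.5, 0, -2.5],
  [0.5, 0, -2.5],
  [0.5, 0, -2.5],
], turn=[0, 0, 0])

```text
clock: 31.85
position: [538.4, 125.7, 32.9]
ee_rot: [0.662, 0.743, 0.076, 0.06]
contact_force: [-6.8, -0.3, 9.8]
gripper_width: 16.6
```

Call:
play_rows([
  [0.5, 0, -2.5],
  [0.5, 0, -2.5],
], turn=[0, 0])

```text
clock: 32.05
position: [538.2, 125.8, 31.0]
ee_rot: [0.662, 0.743, 0.077, 0.06]
contact_force: [-8.4, -0.3, 12.1]
gripper_width: 16.5
```

```bash
python3 st.py
```

```text
32.05 [538.16 125.81  30.95] yaw 96.6 tilt [0.1913 0.0339] F [-8.4 -0.3 12.1] j [ 0.556  0.427 -0.637  0.223 -0.332 -2.217] w 16.5
u -8.3 v 68.87 lead 79.7
```

Call:
play_rows([
  [0.8, 0, -3],
  [0.8, 0, -3],
  [0.8, 0, -3],
], turn=[0, 0, 0])

```text
clock: 32.35
position: [537.8, 125.8, 26.9]
ee_rot: [0.661, 0.744, 0.077, 0.061]
contact_force: [-16.0, 0.6, 25.6]
gripper_width: 16.5
```

```bash
python3 st.py; python3 - <<'E'
from h import *
for cam in("top","side"):
    im,d=eyes.get_image(cam);H=cv2.cvtColor(im,cv2.COLOR_RGB2HSV);P,u,v=cloud(cam,d);H=H[v,u]
    red=(abs(P[:,0]-560)<90)&(abs(P[:,1]-127)<50)&((H[:,0]<7)|(H[:,0]>173))&(H[:,1]>140)&(P[:,2]>20)
    print(cam,red.sum(),np.round(np.median(P[red],0),1) if red.any() else "")
E
```

```text
32.35 [537.8  125.77  26.91] yaw 96.69 tilt [0.1932 0.0343] F [-16.    0.6  25.6] j [ 0.556  0.433 -0.647  0.238 -0.315 -2.23 ] w 16.5
u -8.7 v 68.87 lead 79.3
top 0 
side 1 [543.2  83.7  83.8]
```

Call:
play_rows([
  [0, 0, 3],
  [0, 0, 2],
  [0, 0, 0],
], turn=[0, 0, 0])

```text
clock: 32.75
position: [540.2, 126.2, 35.5]
ee_rot: [0.661, 0.743, 0.081, 0.063]
contact_force: [0.9, -1.2, -4.3]
gripper_width: 16.4
```

Call:
play_rows([
  [0, 0, 0],
  [0, 0, 0],
  [0, 0, 0],
  [0, 0, 0],
], turn=[0, 0, 0, 0], grip=0)

```text
clock: 33.15
position: [540.1, 126.8, 36.3]
ee_rot: [0.661, 0.744, 0.082, 0.063]
contact_force: [0.2, 0.5, -0.7]
gripper_width: 42.5
```

```bash
python3 st.py
```

```text
33.15 [540.12 126.81  36.33] yaw 96.77 tilt [0.2017 0.0388] F [ 0.2  0.5 -0.7] j [ 0.556  0.418 -0.638  0.229 -0.329 -2.219] w 42.5
u -6.3 v 69.65 lead 81.7
```

Call:
play_rows([
  [-2, 0, 10],
  [-4, 0, 20],
  [-6, 0, 40],
  [0, 0, 50],
  [0, 0, 50],
  [-30, 0, 10],
  [-20, 0, 0],
  [0, 0, 0],
], turn=[0, 0, 0, 0, 0, 0, 0, 0])

```text
clock: 33.95
position: [473.4, 127.1, 228.3]
ee_rot: [0.66, 0.744, 0.084, 0.062]
contact_force: [-0.1, 0.0, -0.2]
gripper_width: 42.9
```

```bash
python3 st.py; python3 look.py w6; python3 - <<'E'
from h import *
P,C,u,v=wcloud();H=cv2.cvtColor(C[None],cv2.COLOR_RGB2HSV)[0].astype(int)
a=np.radians(6);R=np.array([[np.cos(a),-np.sin(a)],[np.sin(a),np.cos(a)]]);F=(P[:,:2]-[546.4,127.7])@R
n=(abs(F[:,0])<110)&(abs(F[:,1])<52)
def st(nm,k):print(nm,k.sum(),np.round(np.percentile(np.c_[F[k],P[k,2]],[2,50,98],axis=0),1).tolist() if k.any() else "")
st("red",n&((H[:,0]<7)|(H[:,0]>173))&(H[:,1]>140))
st("blue",n&(H[:,0]>95)&(H[:,0]<130)&(H[:,1]>120)&(P[:,2]>50))
im=cv2.imread("pics/w6.png");cv2.imwrite("pics/w6c.png",cv2.resize(im[90:330,140:420],(700,600),interpolation=cv2.INTER_CUBIC))
for cam in("top","side"):
    im,d=eyes.get_image(cam);H=cv2.cvtColor(im,cv2.COLOR_RGB2HSV);P,u,v=cloud(cam,d);H=H[v,u]
    red=(abs(P[:,0]-560)<90)&(abs(P[:,1]-127)<50)&((H[:,0]<7)|(H[:,0]>173))&(H[:,1]>140)&(P[:,2]>20)
    print(cam,red.sum(),np.round(np.median(P[red],0),1) if red.any() else "")
E
```

```text
33.95 [473.37 127.14 228.26] yaw 96.88 tilt [0.2027 0.0439] F [-0.1  0.  -0.2] j [ 0.649  0.051 -0.501  0.119 -0.832 -2.171] w 42.9
u -72.6 v 76.96 lead 15.4
33.95 [473.4 127.1 228.3] 96.88 [0.6598 0.7442 0.0841 0.0616] 42.92886599312451
red 201 [[-11.7, -8.2, 64.1], [-7.9, 0.0, 69.3], [-0.9, 8.2, 71.1]]
blue 211 [[-45.2, -7.1, 56.7], [-38.1, -0.0, 58.5], [-30.1, 7.0, 59.7]]
top 37 [540.9 125.1  69.2]
side 21 [543.8 119.   67.4]
```

View pics/w6c.png

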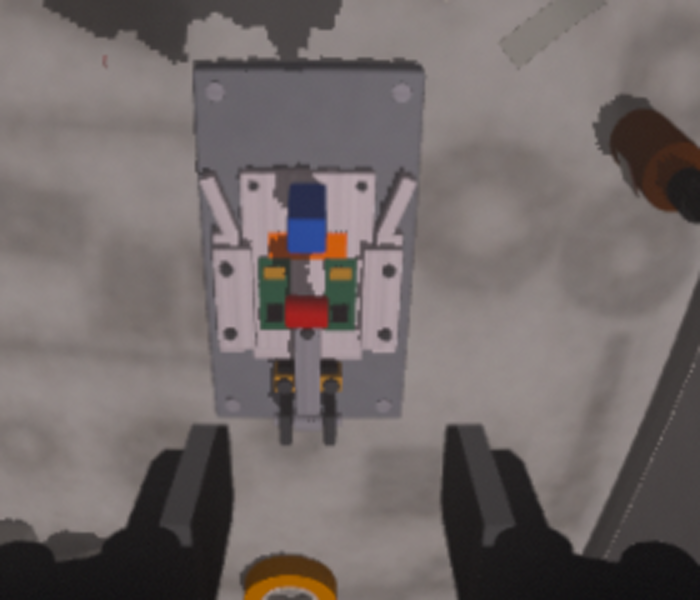

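Call:
play_rows([
  [16, 0, -12],
  [16, 0, -12],
  [16, 0, -12],
  [14, 0, -12],
  [4, 0, -12],
  [0, 0, -12],
  [0, 0, -12],
  [0, 0, -12],
  [0, 0, -12],
  [0, 0, -12],
  [0, 0, -5],
  [0, 0, 0],
], turn=[-0.008, -0.008, 0, 0, 0, 0, 0, 0, 0, 0, 0, 0], grip=-1)

```text
clock: 35.3
position: [545.2, 124.8, 84.9]
ee_rot: [0.668, 0.738, 0.073, 0.059]
contact_force: [0.9, -0.2, 0.7]
gripper_width: -0.5
```

```bash
python3 st.py
```

```text
35.3 [545.22 124.8   84.89] yaw 95.67 tilt [0.185  0.0283] F [ 0.9 -0.2  0.7] j [ 0.552  0.353 -0.54   0.15  -0.51  -2.149] w -0.5
u -1.4 v 67.12 lead 86.6
```

Call:
play_rows([
  [-2, 1, -4],
  [-2, 0.6, -4],
  [0, 0, -3],
  [0, 0, -2],
], turn=[0, 0, 0, 0])

```text
clock: 35.7
position: [541.7, 127.0, 72.1]
ee_rot: [0.668, 0.738, 0.074, 0.06]
contact_force: [-0.9, 0.6, -0.5]
gripper_width: -0.1
```

```bash
python3 st.py
```

```text
35.7 [541.75 127.02  72.13] yaw 95.69 tilt [0.1871 0.0294] F [-0.9  0.6 -0.5] j [ 0.559  0.367 -0.567  0.166 -0.467 -2.173] w -0.1
u -4.6 v 69.7 lead 83.4
```

Call:
play_rows([
  [0, 0, -2],
  [0, 0, -2],
  [0, 0, -2],
], turn=[0, 0, 0])

```text
clock: 36.0
position: [540.8, 126.8, 66.5]
ee_rot: [0.668, 0.738, 0.073, 0.06]
contact_force: [-5.5, 1.3, 6.6]
gripper_width: 0.0
```

Call:
play_rows([
  [0, 0, -2],
  [0, 0, -2],
  [0, 0, -2],
], turn=[0, 0, 0])

```text
clock: 36.3
position: [539.1, 126.8, 61.5]
ee_rot: [0.668, 0.738, 0.073, 0.059]
contact_force: [-6.7, 1.0, 12.9]
gripper_width: -0.1
```

```bash
python3 st.py
```

```text
36.3 [539.11 126.75  61.49] yaw 95.67 tilt [0.1847 0.0281] F [-6.7  1.  12.9] j [ 0.561  0.381 -0.585  0.176 -0.438 -2.186] w -0.1
u -7.3 v 69.71 lead 80.7
```

Call:
play_rows([
  [0.5, 0, -2],
  [0.5, 0, -2],
], turn=[0, 0])

```text
clock: 36.5
position: [539.2, 126.7, 61.1]
ee_rot: [0.668, 0.738, 0.073, 0.06]
contact_force: [-13.4, 1.4, 20.7]
gripper_width: 0.0
```

```bash
python3 st.py
```

```text
36.5 [539.19 126.67  61.08] yaw 95.73 tilt [0.1854 0.0272] F [-13.4   1.4  20.7] j [ 0.561  0.381 -0.587  0.18  -0.436 -2.189] w 0.0
u -7.2 v 69.61 lead 80.8
```

Solid: position halted while force rose, so the clip is on its stop. Back off and check.

Call:
play_rows([
  [0, 0, 3],
  [0, 0, 10],
  [0, 0, 30],
  [0, 0, 40],
  [0, 0, 50],
  [-25, 0, 20],
  [-25, 0, 0],
  [-10, 0, 0],
  [0, 0, 0],
], turn=[0, 0, 0, 0, 0, 0, 0, 0, 0], grip=-1)

```text
clock: 37.4
position: [479.1, 127.2, 224.3]
ee_rot: [0.668, 0.738, 0.077, 0.061]
contact_force: [0.1, 0.2, -0.3]
gripper_width: 0.0
```

```bash
python3 st.py; python3 look.py w7; python3 - <<'E'
from h import *
P,C,u,v=wcloud();H=cv2.cvtColor(C[None],cv2.COLOR_RGB2HSV)[0].astype(int)
a=np.radians(6);R=np.array([[np.cos(a),-np.sin(a)],[np.sin(a),np.cos(a)]]);F=(P[:,:2]-[546.4,127.7])@R
n=(abs(F[:,0])<110)&(abs(F[:,1])<52)
def st(nm,k):print(nm,k.sum(),np.round(np.percentile(np.c_[F[k],P[k,2]],[2,50,98],axis=0),1).tolist() if k.any() else "")
st("red",n&((H[:,0]<7)|(H[:,0]>173))&(H[:,1]>140))
st("blue",n&(H[:,0]>95)&(H[:,0]<130)&(H[:,1]>120)&(P[:,2]>50))
k=n&(P[:,2]>17)&(P[:,2]<23)&(abs(F[:,1])<24)&(F[:,0]<49)&(H[:,2]>110);st("plate",k)
print("slope",np.linalg.lstsq(np.c_[F[k],np.ones(k.sum())],P[k,2],rcond=None)[0])
st("brass",n&(H[:,0]>10)&(H[:,0]<30)&(H[:,1]>90)&(F[:,0]>40))
im=cv2.imread("pics/w7.png");cv2.imwrite("pics/w7c.png",cv2.resize(im[90:330,140:420],(700,600),interpolation=cv2.INTER_CUBIC))
for cam in("top","side"):
    im,d=eyes.get_image(cam);cv2.imwrite(f"pics/{cam}9.png",im[:,:,::-1]);H=cv2.cvtColor(im,cv2.COLOR_RGB2HSV);P,u,v=cloud(cam,d);H=H[v,u]
    red=(abs(P[:,0]-560)<90)&(abs(P[:,1]-127)<50)&((H[:,0]<7)|(H[:,0]>173))&(H[:,1]>140)&(P[:,2]>20)
    print(cam,red.sum(),np.round(np.median(P[red],0),1) if red.any() else "")
    for r in find_in(cam,"flux_bottle")[:2]:print(r["score"],r["bbox"])
E
```

```text
37.4 [479.12 127.2  224.29] yaw 95.73 tilt [0.1916 0.0323] F [ 0.1  0.2 -0.3] j [ 0.642  0.072 -0.487  0.12  -0.84  -2.185] w 0.0
u -66.9 v 76.42 lead 21.1
37.4 [479.1 127.2 224.3] 95.73 [0.6677 0.738  0.0766 0.0605] 0.03131665480014186
red 207 [[-13.8, -8.0, 21.0], [-9.5, 0.3, 61.0], [-2.0, 8.5, 63.3]]
blue 230 [[-45.6, -7.2, 52.5], [-38.4, -0.2, 58.4], [-30.4, 6.7, 60.0]]
plate 1344 [[-48.1, -23.5, 19.1], [-17.4, 8.6, 20.7], [47.6, 23.5, 22.1]]
slope [ 1.21531589e-03 -2.14767748e-03  2.06900663e+01]
brass 82 [[54.0, -16.3, 20.2], [56.1, 7.1, 28.6], [65.0, 16.9, 31.1]]
top 3 [542.3 119.   62.4]
side 22 [541.1 117.3  59.4]
0.6 [236.1, 173.8, 15.1, 31.3]
```

View pics/w7c.png

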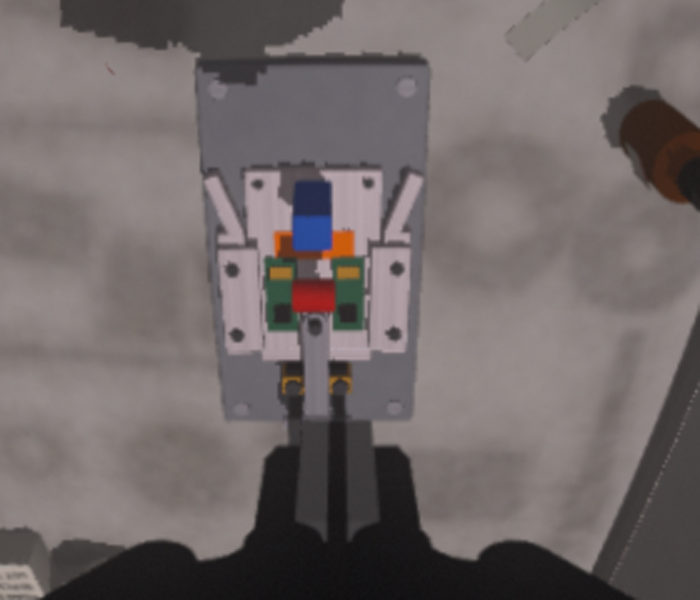

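Call:
play_rows([
  [-5, -3, -15],
  [-5, -3, -15],
  [-5, -2, -15],
  [0, 0, -15],
  [0, 0, -15],
  [0, 0, -15],
  [0, 0, -15],
  [0, 0, -10],
  [0, 0, -10],
  [0, 0, 0],
], turn=[0, 0, 0, 0, 0, 0, 0, 0, 0, 0])

```text
clock: 38.65
position: [469.5, 118.4, 86.9]
ee_rot: [0.67, 0.737, 0.069, 0.06]
contact_force: [-0.2, 0.8, -0.0]
gripper_width: -0.0
```

```bash
python3 st.py
```

```text
38.65 [469.54 118.37  86.92] yaw 95.48 tilt [0.1812 0.022 ] F [-0.2  0.8 -0. ] j [ 0.635  0.242 -0.728  0.208 -0.448 -2.291] w -0.0
u -77.4 v 68.64 lead 10.6
```

Call:
play_rows([
  [0, 0.3, -10],
  [0, 0, -10],
  [0, 0, -10],
  [0, 0, -10],
  [0, 0, -4],
  [2, 0.2, 0],
  [2, 0.2, 0],
  [0, 0, 0],
], turn=[0.005, 0, 0, 0, 0, 0, 0, 0])

```text
clock: 39.45
position: [479.1, 120.9, 42.4]
ee_rot: [0.668, 0.739, 0.071, 0.061]
contact_force: [-0.1, -0.3, 0.2]
gripper_width: -0.3
```

```bash
python3 st.py
```

```text
39.45 [479.06 120.9   42.4 ] yaw 95.78 tilt [0.1838 0.0231] F [-0.1 -0.3  0.2] j [ 0.617  0.335 -0.786  0.303 -0.298 -2.37 ] w -0.3
u -67.6 v 70.16 lead 20.4
```

Call:
play_rows([
  [1.5, -0.6, 0],
  [1.5, 0.1, 0],
  [1.5, 0.1, 0],
  [1.5, 0.1, 0],
  [1, 0.1, 0],
], turn=[0, 0, 0, 0, 0])

```text
clock: 39.95
position: [487.5, 121.3, 43.9]
ee_rot: [0.668, 0.739, 0.072, 0.061]
contact_force: [-0.7, -0.1, 0.2]
gripper_width: 0.5
```

Call:
play_rows([
  [0.8, 0.1, 0],
  [0.8, 0.1, 0],
], turn=[0, 0])

```text
clock: 40.15
position: [489.3, 121.5, 43.9]
ee_rot: [0.668, 0.738, 0.072, 0.061]
contact_force: [-1.4, -0.3, 0.3]
gripper_width: -0.3
```

```bash
python3 st.py
```

```text
40.15 [489.27 121.51  43.88] yaw 95.77 tilt [0.1864 0.0249] F [-1.4 -0.3  0.3] j [ 0.606  0.345 -0.757  0.283 -0.312 -2.339] w -0.3
u -57.4 v 69.7 lead 30.6
```

Contact begins as predicted (u ≈ -57). Gentle nudge.

Call:
play_rows([
  [0.7, 0.07, 0],
  [0.7, 0.07, 0],
], turn=[0, 0])

```text
clock: 40.35
position: [490.7, 121.6, 43.8]
ee_rot: [0.668, 0.739, 0.072, 0.061]
contact_force: [-0.4, 0.5, 0.1]
gripper_width: 0.0
```

Call:
play_rows([
  [0.7, 0.07, 0],
  [0.7, 0.07, 0],
], turn=[0, 0])

```text
clock: 40.55
position: [492.2, 121.8, 43.8]
ee_rot: [0.668, 0.739, 0.072, 0.061]
contact_force: [0.6, -0.0, 0.2]
gripper_width: 0.2
```

```bash
python3 st.py
```

```text
40.55 [492.18 121.75  43.77] yaw 95.78 tilt [0.1861 0.0247] F [ 0.6 -0.   0.2] j [ 0.604  0.349 -0.748  0.277 -0.317 -2.331] w 0.2
u -54.5 v 69.64 lead 33.5
```

Call:
play_rows([
  [0.8, 0.08, 0],
  [0.8, 0.08, 0],
  [0.8, 0.08, 0],
], turn=[0, 0, 0])

```text
clock: 40.85
position: [492.7, 121.1, 43.2]
ee_rot: [0.668, 0.739, 0.07, 0.061]
contact_force: [-4.1, 1.8, 2.0]
gripper_width: -0.1
```

Call:
play_rows([
  [0.7, 0.07, 0],
  [0.7, 0.07, 0],
], turn=[0, 0])

```text
clock: 41.05
position: [492.7, 120.7, 42.9]
ee_rot: [0.668, 0.739, 0.069, 0.06]
contact_force: [-5.3, 2.2, 4.2]
gripper_width: 0.1
```

```bash
python3 st.py
```

```text
41.05 [492.7  120.74  42.88] yaw 95.78 tilt [0.1806 0.0211] F [-5.3  2.2  4.2] j [ 0.602  0.353 -0.74   0.268 -0.327 -2.319] w 0.1
u -54.1 v 68.58 lead 33.9
```

Call:
play_rows([
  [-4, -0.4, 0],
  [-6, -0.6, 0],
  [-8, -0.8, 3],
  [0, 0, 20],
  [0, 0, 40],
  [0, 0, 50],
  [0, 0, 50],
  [0, 0, 0],
], turn=[0, 0, 0, 0, 0, 0, 0, 0])

```text
clock: 41.85
position: [470.1, 116.9, 211.7]
ee_rot: [0.667, 0.739, 0.068, 0.06]
contact_force: [1.5, 0.8, 0.0]
gripper_width: -0.0
```

```bash
python3 st.py; python3 look.py w8; python3 - <<'E'
from h import *
P,C,u,v=wcloud();H=cv2.cvtColor(C[None],cv2.COLOR_RGB2HSV)[0].astype(int)
a=np.radians(6);R=np.array([[np.cos(a),-np.sin(a)],[np.sin(a),np.cos(a)]]);F=(P[:,:2]-[546.4,127.7])@R
n=(abs(F[:,0])<110)&(abs(F[:,1])<52)
def st(nm,k):print(nm,k.sum(),np.round(np.percentile(np.c_[F[k],P[k,2]],[2,50,98],axis=0),1).tolist() if k.any() else "")
st("red",n&((H[:,0]<7)|(H[:,0]>173))&(H[:,1]>140))
st("blue",n&(H[:,0]>95)&(H[:,0]<130)&(H[:,1]>120)&(P[:,2]>50))
im,d=eyes.get_image("side");H=cv2.cvtColor(im,cv2.COLOR_RGB2HSV);P,u,v=cloud("side",d);H=H[v,u]
red=(abs(P[:,0]-560)<90)&(abs(P[:,1]-127)<50)&((H[:,0]<7)|(H[:,0]>173))&(H[:,1]>140)&(P[:,2]>20)
print(red.sum(),np.round(np.median(P[red],0),1))
im,d=eyes.get_image("top")
for r in silhouettes("top","flux_bottle")[:2]:
    print(r["score"],r["bbox"],np.round(np.median(cloud("top",d,r["mask"])[0],0)))
E
```

```text
41.85 [470.11 116.88 211.65] yaw 95.84 tilt [0.1791 0.0198] F [1.5 0.8 0. ] j [ 0.637  0.072 -0.522  0.124 -0.824 -2.183] w -0.0
u -77.0 v 67.1 lead 11.0
41.85 [470.1 116.9 211.7] 95.84 [0.6674 0.7391 0.0676 0.0601] -0.026091287987767053
red 216 [[-14.2, -7.9, 21.7], [-10.2, -0.2, 61.0], [-2.2, 8.4, 63.3]]
blue 241 [[-45.5, -6.5, 52.3], [-39.1, 0.3, 58.3], [-30.7, 7.2, 59.8]]
22 [541.1 117.1  59.4]
0.75 [175.8, 250.4, 19.3, 20.8] [466. 272.  55.]
```

Clip down, carrier home, bottle unmoved (it measured 464, 272 at the start and 466, 272 now).

```bash
python3 -c "
from bench import arm
print(arm.job_done())"
```

```text
the job is handed in; nothing more can be done
None
```

I lifted the clip to about 1.1 rad, where it stayed. I carried the carrier onto the deck and slid it under the lips until it met the stop, at 6 N. I then swung the clip down and let go. The job was handed in at about 42 s of the 72 s allowed.

**Mended on the way:** after the first lowering the knob stood about 8 mm high, roughly 0.09 rad. I pressed it down with closed fingers until the force rose to 21 N with no more travel.

**Last checks:**
- **Clip:** the side camera puts the knob back at its starting height, reading 59.4 mm both times, so the clip is down.
- **Carrier:** it is level to within 0.003 rad. A push on the post from behind met a solid wall at about 5 N, so it is against the stop; the highest push force I saw was about 6 N.
- **Bottle:** the top camera puts it within 2 mm of its starting position. The side camera did not find it in the last full check.
- **Robot:** the gripper is about 150 mm above everything and touches nothing.

**Disagreed or not measured:**
- The wrist camera showed the post 0.4 to 1 mm further back after the clip came down. I put this down to the tilted view, because the push test found no play.
- The tool ended tilted by about 0.18 rad, which I could not correct through the interface.
- The foot and plunger values were never read directly; I inferred them from the clip being down and the push test.

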